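Dispense the long sample tube into the keyed catch tray

ROBOT

A 6-joint arm with a two-finger parallel gripper is mounted at the origin on the work surface. World frame = base frame: x ahead of the robot, y to its left, z up, the work surface at z = 0. Lengths are in m, angles in rad, forces in N, time in s.
With the tool pointing down it reaches from about 0.425 to 0.95 m from the base axis. Payload 14.7 kg.
Tool frame: the origin (TCP) lies at the very end of the fingers, on their centre line; the grasp point (between the pads) lies behind it (r.grasp_offset is the z of the grasp point in the tool frame, in m); z points along the fingers, x is the direction in which the jaws open and shut, and the axes are right-handed (so a half turn about z gives the same grasp; the last joint's range is limited). The gripper opens to 85 mm and grips with 20 to 120 N. Pads are 22 mm wide; open, the fingers measure 114 mm over their backs; the gripper's body (76 mm by 85 mm) begins 54 mm behind the grasp point. The pads swing forward as they close: fully open they stand 13 mm farther back than shut.
Start: joints at [-1.267, 0.48, 1.596, -0, 1.065, -0.047], TCP at [0.223, -0.61, 0.231] pointing down, gripper open.
Joint ranges: [-2.75, 2.75], [-0.82, 2.05], [0.23, 2.67], [-1.56, 4.7], [0.09, 2.69], [-2.92, 2.92]. Speed limits (rad/s): [1.89, 1.89, 2.39, 3.01, 3.01, 3.01].

INTERFACE

Orientations are given as a 3x3 rotation matrix whose columns are the frame's x, y, z axes.
In Python, from bench import r, optics, job gives the robot as it stands. The module is installed in compiled form; this text tells all that it offers.
- The arm moves only by the tool carry_out, never from a script. Its argument "targets" is a list of rows, each an object of numbers: "tx", "ty", "tz": the shift along the world's x, y, z in m; "ax", "ay", "az": the turn, a rotation vector about the world's x, y, z in degrees. In form: [{"tx": .., "ty": .., "tz": .., "ax": .., "ay": .., "az": ..}, ...]. A call has 1 to 20 rows; each row shifts and turns the commanded pose from where the row before left it; what a row does not reach is not made up. A row lasts 1/12 s, in which the tool goes at most 41.7 mm and 7.16 degrees, less where a joint would pass 70% of its speed; a pose out of reach is approached as far as the arm can. A call with a gripper value outside its range is refused whole. "claw" is the opening in per cent of the stroke, from 0 (shut) to 100 (fully open), set as the call begins (left out, the last holds). The fingers move at their own pace and stop on an object; "force" is the grip in N (left out, the last holds). Time passes only in rows, so rows that do not move let the fingers close. It gives the time, the measured TCP pose, the force and the opening at its end, in the units of the state.
- r.read_state(): the state, without advancing time (a new reading comes with each control period).
- optics.grab_frame(name): name is "scene" or "top" or "wrist"; returns a dict with "color" (384x512x3 uint8, red, green, blue), "intrinsics" (3x3 intrinsics, pixels), "T" (4x4, takes a point from camera to world coordinates). Camera axes: x right, y up, looking along -z (the intrinsics and any distortion apply to the point x, -y, -z); pixel columns grow to the right and rows downward; lengths in m; the calibration is good to about 2 mm. A picture is of the moment at which its call begins. There is no depth.
- job.close_job(): hands the job in, once; it reports no verdict.
The state is a dict: "clock": time; "joint_pos": joint angles; "joint_vel": joint speeds; "tau": joint torques, N m; "tool_pos": TCP position; "ee_rot": TCP orientation; "wrist_force": force on the tool from outside, world axes, zero at the start; "wrist_torque": the same for the moment, N m; "opening": finger opening in m.
Only numpy, scipy, OpenCV 4.12 (cv2) and the standard library are available. Lean on these libraries where they do the work, as an engineer would, in place of code of your own. Each camera call takes 0.05 s, during which the arm holds its last target.

TASK

Get the long sample tube out of the dispenser: first set the white catch tray fully down in the nest between the two lanes, turned so that its notch goes over the nest's upright key. Then push the spring-centred lever all the way over towards the lane with the long tube, hold it over for two seconds while the tube rolls into the tray, and let the lever come back to the middle. Touch neither tube, leave the short one in its lane, and do not shove the other things on the bench about.

Things in the scene. Friction and masses are not known exactly. Their poses are not given: they have to be found in the camera images.
- dispenser: Fixed grey tube dispenser, base 196 x 310 x 6 mm. Origin on the bench under the nest's centre; x from nest to lever, y along the lanes, z up. Two grey lanes, 66 mm wide, 10 mm walls, slope 10 deg down to the nest from +y and -y: lip at y = +-44 mm, 60 mm high; outer ends y = +-155, 91 mm high. Steel stop tongues of the lever's rocker, at y = +-55 mm, each hold back one tube.
- nest (a point): Centre of the nest on the base plate, 6 mm above the bench, axes as the dispenser. Origin and axes of the tray coincide with it when home (x the same way). Between 10 mm high rails at y = +-42 mm and stops at x = -46 mm: about 2 mm play. The upright key, 12 mm wide (y), x = 37 to 50 mm, y = 0, 30 mm high above this point, enters the tray's notch.
- tray: Loose white open catch tray, 88 (x) by 80 (y) by 46 mm high, walls 3 mm, 0.12 kg. Origin: centre of its underside, z up. In the middle of its +x wall a full-height notch 16 mm wide, 10 mm deep, open outwards and below. On its -x side, outside the wall, stands the grip tab.
- tray_tab (a point): Point in the tray's upright grip tab, at x = -66 mm, y = 0, 55 mm above the tray's underside; axes as the tray. The tab is a block 16 (x) by 24 (y) mm, 70 mm high from the underside; it stands 14 mm clear of the tray wall on a neck 12 mm wide reaching 35 mm above the underside. Pinch it across its 24 mm.
- lever (a joint): Angle of the spring-centred lever, rad: 0 upright (middle), positive when its knob leans to the dispenser's +y; stops at +-0.40. Spring 1.3 N m/rad, about 4.5 N at the knob fully over; recentres when let go. Leaning to a side lowers the tongue in that same side's lane (free from about 0.25 rad on) and raises the other.
- lever_knob (a point): Centre of the lever's black ball knob, 30 mm diameter, on a steel rod of 12 mm diameter; 120 mm above the lever's pivot, 170 mm above the bench when upright. Axes: x as the dispenser's x, z along the rod.
- lever_pivot (a point): Point on the lever's pivot axis, 50 mm above the bench, 86 mm from the dispenser's origin along its x; the lever turns about the dispenser's x axis.
- long_tube: The long capped sample tube, 16 mm diameter, 60 mm long, white with grey cap, lying across its lane (its own x along the dispenser's x) against the tongue; origin at its centre. In either lane.
- short_tube: The short capped sample tube, 16 mm diameter, 38 mm long, otherwise alike, in the other lane; origin at its centre. Must stay there.
- rack: Bystander: red divided tube rack, 75 x 130 x 35 mm, loose. Origin: centre of underside.
- beaker: Bystander: clear beaker, 76 mm diameter, 100 mm high, loose. Origin: centre of underside.
- pipette: Bystander: hand pipette lying on the bench, 230 mm long along its y (from y = -110 to +120 mm), 24 mm wide, 22 mm high, loose. Origin: on its underside.

How it is judged:
By the outcome, as a careful person would: the job done as asked, in the order asked, and still so for the second after the job is handed in, with the robot touching nothing.
It also fails if it takes over 62 s, if anything falls off the work surface, if the arm or the gripper's body presses on something with over 40 N, if the wrist force passes 120 N, or if a joint passes its speed limit or range.

## Working session

There is one attempt and no reset: what is moved stays moved. The work goes in short steps, Python scripts to look and compute and a tool call to move; the robot and the scene stay as the last step left them, time stands still between calls to the robot, and variables do not carry over. Pictures are saved under pics/ and viewed, and the job is handed in when it is done.

Besides the shell and the picture viewer there is one more tool, called after "Request:" as a command line: name --argument value ..., lists and objects as JSON in quotes. carry_out: Moves the arm, as the interface text tells. Its arguments: {"type":"object","properties":{"targets":{"type":"array","items":{"type":"object","properties":{"tx":{"type":"number"},"ty":{"type":"number"},"tz":{"type":"number"},"ax":{"type":"number"},"ay":{"type":"number"},"az":{"type":"number"}}}},"claw":{"type":"number"},"force":{"type":"number"}},"required":["targets"]}

```bash
mkdir -p pics
python3 - <<'E'
from bench import r, optics, job
import cv2, numpy as np
s=r.read_state()
for k,v in s.items(): print(k,np.round(v,4).tolist())
print(r.grasp_offset)
for n in ["scene","top","wrist"]:
    f=optics.grab_frame(n); cv2.imwrite(f"pics/a_{n}.png",f["color"][:,:,::-1]); print(n,f["intrinsics"].tolist(),np.round(f["T"],4).tolist(),[k for k in f])
E
```

```text
clock 0.0
joint_pos [-1.2666, 0.4808, 1.5968, 0.0, 1.0651, -0.0466]
joint_vel [0.0014, 0.0014, 0.0012, 0.0014, -0.0004, -0.0017]
tau [-0.0037, -95.0646, -43.0179, -0.0007, 0.0118, 0.0]
tool_pos [0.2233, -0.61, 0.2307]
ee_rot [[0.3436, -0.9391, -0.0003], [-0.9391, -0.3436, 0.0011], [-0.0012, -0.0001, -1.0]]
wrist_force [0.1878, -0.1417, -0.2824]
wrist_torque [-0.0436, 0.0023, 0.0302]
opening 0.0853
-0.0187
scene [[463.78373391508063, 0.0, 256.1533311331565], [0.0, 463.78373391508063, 195.56666500314316], [0.0, 0.0, 1.0]] [[-0.805, -0.465, 0.3685, 0.9336], [0.5931, -0.6453, 0.4814, 0.5059], [0.0139, 0.6061, 0.7953, 1.0316], [0.0, 0.0, 0.0, 1.0]] ['color', 'intrinsics', 'T']
top [[458.1731753417673, 0.0, 262.0778151048197], [0.0, 458.1731753417673, 187.52473527528133], [0.0, 0.0, 1.0]] [[0.0173, 0.9966, -0.08, 0.4459], [-0.9994, 0.0198, 0.0301, -0.0139], [0.0316, 0.0794, 0.9963, 1.1965], [0.0, 0.0, 0.0, 1.0]] ['color', 'intrinsics', 'T']
wrist [[322.7639279350226, 0.0, 253.45460667507217], [0.0, 322.7639279350226, 188.3746852707973], [0.0, 0.0, 1.0]] [[0.3435, 0.8971, 0.2779, 0.2944], [-0.9392, 0.3283, 0.1009, -0.5839], [-0.0007, -0.2956, 0.9553, 0.3733], [0.0, 0.0, 0.0, 1.0]] ['color', 'intrinsics', 'T']
```

View pics/a_scene.png

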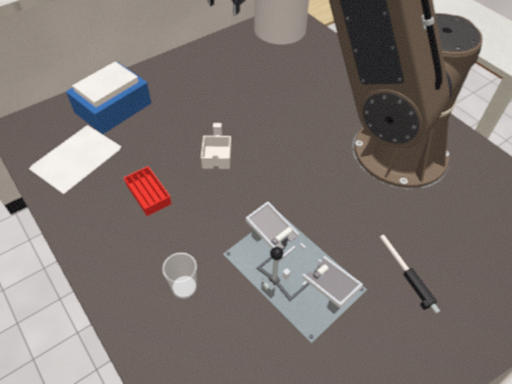

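View pics/a_top.png

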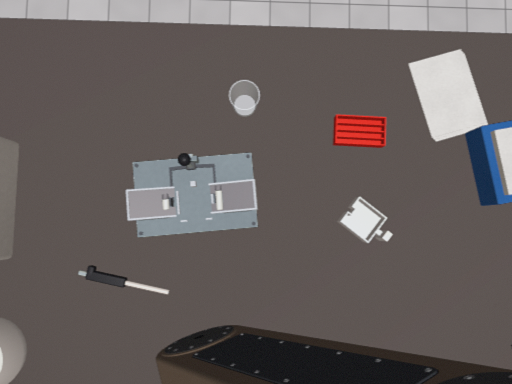

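View pics/a_wrist.png

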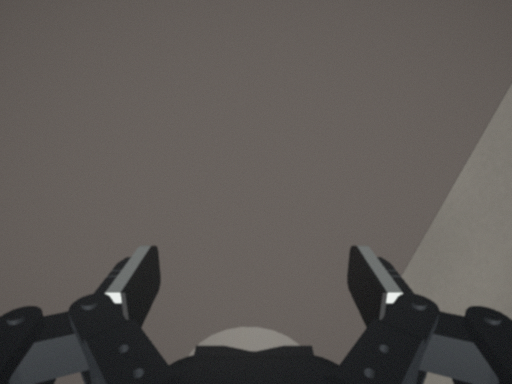

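The top view shows the dispenser around px (195,195), lever up at (185,159), and the tray at (362,220) with its tab towards (387,236). I'll zoom in next.

Run:
```python
import cv2
a=cv2.imread("pics/a_top.png"); b=cv2.imread("pics/a_scene.png")
cv2.imwrite("pics/b1.png",cv2.resize(a[145:245,120:265],None,fx=5.5,fy=5.5,interpolation=cv2.INTER_CUBIC))
cv2.imwrite("pics/b2.png",cv2.resize(a[180:260,320:420],None,fx=7,fy=7,interpolation=cv2.INTER_CUBIC))
cv2.imwrite("pics/b3.png",cv2.resize(b[195:335,215:375],None,fx=4,fy=4,interpolation=cv2.INTER_CUBIC))
cv2.imwrite("pics/b4.png",cv2.resize(b[110:180,190:250],None,fx=8,fy=8,interpolation=cv2.INTER_CUBIC))
```

```text
(no output)
```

View pics/b1.png

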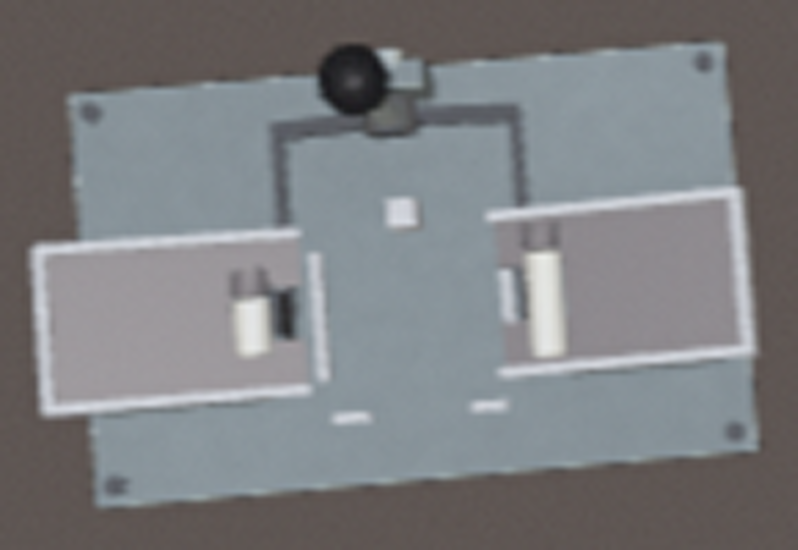

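View pics/b2.png

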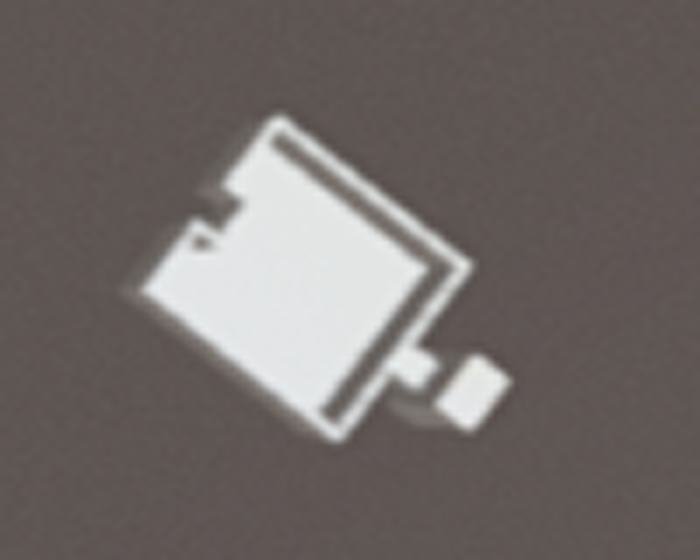

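View pics/b3.png

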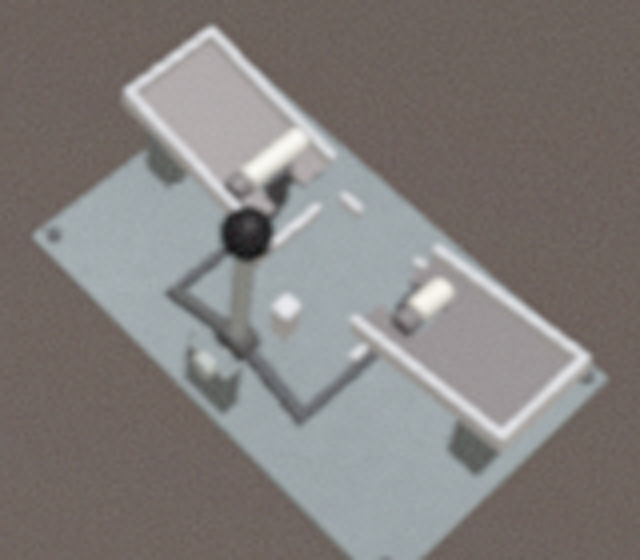

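View pics/b4.png

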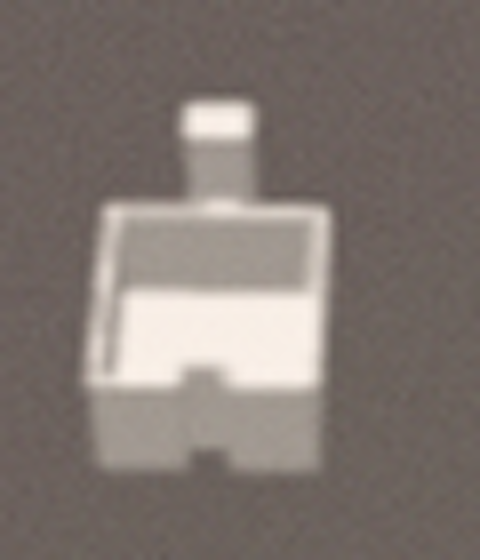

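The long tube (px (219,201) in the top view) is in the right-hand lane, which is dispenser −y. The short tube is in the +y lane. Next I'll fit the poses from both cameras.

```bash
cat > h.py <<'E'
import numpy as np, cv2
from scipy.optimize import least_squares
def proj(f,P):
    T=np.array(f["T"]);K=np.array(f["intrinsics"])
    c=(np.atleast_2d(P)-T[:3,3])@T[:3,:3]
    c=c*[1,-1,-1]
    return np.c_[K[0,0]*c[:,0]/c[:,2]+K[0,2],K[1,1]*c[:,1]/c[:,2]+K[1,2]]
def place(p,P):
    c,s=np.cos(p[2]),np.sin(p[2]); P=np.atleast_2d(P)
    return np.c_[p[0]+c*P[:,0]-s*P[:,1],p[1]+s*P[:,0]+c*P[:,1],P[:,2]]
def un(c,s,o): return (np.array(c)+.5)/s-.5+np.array(o)
E
python3 - <<'E'
from h import *
from bench import optics
ft=optics.grab_frame("top"); fs=optics.grab_frame("scene")
T=lambda *c: un(c,5.5,(120,145)); S=lambda *c: un(c,4,(215,195))
T2=lambda *c: un(c,7,(320,180)); S2=lambda *c: un(c,8,(190,110))
def Z(xo): 
    a,b=xo-.098,xo+.098;y=.155
    return [(ft,(b,y,.006),T(68,95)),(ft,(b,-y,.006),T(725,43)),(ft,(a,-y,.006),T(758,448)),(ft,(a,y,.006),T(98,508)),
    (ft,(.0435,0,.036),T(400,212)),(ft,(.086,0,.17),T(353,79)),
    (fs,(b,-y,.006),S(33,235)),(fs,(a,y,.006),S(607,377)),(fs,(b,y,.006),(311,336)),(fs,(.0435,0,.036),S(286,303)),(fs,(.086,0,.17),S(247,233))]
def res(p,L): return np.concatenate([ (proj(f,place(p,P))[0]-u) for f,P,u in L])
q=least_squares(lambda p:res(p,Z(p[3])),[.47,.17,0,.03],loss='soft_l1')
print("disp",np.round(q.x,4),np.degrees(q.x[2]));print(np.round(res(q.x,Z(q.x[3])).reshape(-1,2),1).tolist())
x,y=.044,.04
L=[(ft,(x,y,.046),T2(142,290)),(ft,(x,-y,.046),T2(278,115)),(ft,(-x,-y,.046),T2(473,265)),(ft,(-x,y,.046),T2(338,440)),(ft,(-.066,0,.07),T2(475,393)),
(fs,(x,y,.046),S2(322,386)),(fs,(x,-y,.046),S2(87,384)),(fs,(-x,-y,.046),S2(104,205)),(fs,(-x,y,.046),S2(330,207)),(fs,(-.066,0,.07),S2(218,120)),(fs,(x,y,0),S2(320,468)),(fs,(x,-y,0),S2(100,470))]
q2=least_squares(lambda p:res(p,L),[.43,-.25,.7],loss='soft_l1')
print("tray",np.round(q2.x,4),np.degrees(q2.x[2]));print(np.round(res(q2.x,L).reshape(-1,2),1).tolist())
print("tab",place(q2.x,(-.066,0,.055)),"nest tab",place(q.x,(-.066,0,.061)),"knob",place(q.x,(.086,0,.17)))
E
```

```text
disp [0.5042 0.123  0.1055 0.0172] 6.045785071705621
[[0.0, -0.3], [-0.5, -0.7], [0.1, 0.4], [-0.4, 0.2], [0.2, -0.3], [0.1, -0.2], [-0.3, -1.1], [0.6, -0.9], [0.2, 5.5], [0.2, -0.1], [-0.1, -0.7]]
tray [ 0.4638 -0.3054  0.9285] 53.19683861293152
[[0.0, -0.2], [-0.5, -0.3], [-0.7, -0.3], [-0.2, -0.2], [-0.5, -0.5], [-0.7, -0.5], [0.5, -0.7], [0.8, -0.5], [-0.5, -0.3], [0.0, -0.7], [0.0, -0.2], [0.2, -0.9]]
tab [[ 0.42428117 -0.35821101  0.055     ]] nest tab [[0.43856742 0.11606215 0.061     ]] knob [[0.589722   0.13207127 0.17      ]]
```

Both fits are good to about 1 px, apart from one base corner that I only read roughly. The tray is at (0.464, −0.305) with yaw 53.2°, and the dispenser at (0.504, 0.123) with yaw 6.0°. Moving above the tab now.

Request:
carry_out --targets '[{"tx": 0.0201,"ty": 0.0252,"tz": -0.0121,"az": 3.31},{"tx": 0.0201,"ty": 0.0252,"tz": -0.0121,"az": 3.31},{"tx": 0.0201,"ty": 0.0252,"tz": -0.0121,"az": 3.31},{"tx": 0.0201,"ty": 0.0252,"tz": -0.0121,"az": 3.31},{"tx": 0.0201,"ty": 0.0252,"tz": -0.0121,"az": 3.31},{"tx": 0.0201,"ty": 0.0252,"tz": -0.0121,"az": 3.31},{"tx": 0.0201,"ty": 0.0252,"tz": -0.0121,"az": 3.31},{"tx": 0.0201,"ty": 0.0252,"tz": -0.0121,"az": 3.31},{"tx": 0.0201,"ty": 0.0252,"tz": -0.0121,"az": 3.31},{"tx": 0.0201,"ty": 0.0252,"tz": -0.0121,"az": 3.31},{},{},{}]' --claw 100 --force 40

```text
invalid input
```

Run:
```python
from bench import r, optics
from h import *
s=r.read_state(); print(s["clock"],np.round(s["tool_pos"],4),np.round(s["ee_rot"],3).tolist(),np.degrees(np.arctan2(s["ee_rot"][1][0],s["ee_rot"][0][0])))
f=optics.grab_frame("wrist"); im=f["color"][:,:,::-1].copy()
p=(.4638,-.3054,.9285)
for P in [(-.074,.012,.07),(-.074,-.012,.07),(-.058,.012,.07),(-.058,-.012,.07),(-.044,.04,.046),(-.044,-.04,.046),(.044,.04,.046),(.044,-.04,.046)]:
    u=proj(f,place(p,P))[0]; cv2.circle(im,tuple(int(round(v)) for v in u),3,(0,0,255),1)
cv2.imwrite("pics/c1.png",im)
```

```text
0.25 [ 0.2234 -0.6102  0.231 ] [[0.344, -0.939, -0.0], [-0.939, -0.344, 0.001], [-0.001, -0.0, -1.0]] -69.90011102890315
```

View pics/c1.png

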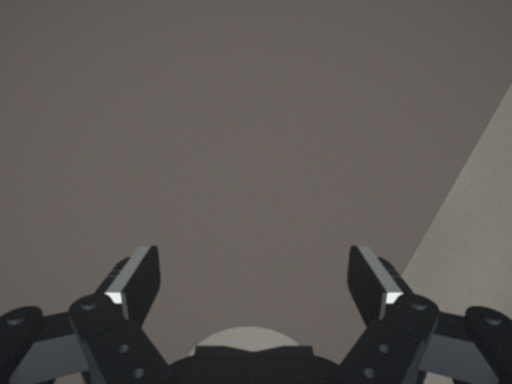

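The call was refused, probably because rows need every key. I'll retry with full rows.

Request:
carry_out --targets '[{"tx": 0.0201,"ty": 0.0252,"tz": -0.0121,"ax": 0,"ay": 0,"az": 3.31},{"tx": 0.0201,"ty": 0.0252,"tz": -0.0121,"ax": 0,"ay": 0,"az": 3.31},{"tx": 0.0201,"ty": 0.0252,"tz": -0.0121,"ax": 0,"ay": 0,"az": 3.31},{"tx": 0.0201,"ty": 0.0252,"tz": -0.0121,"ax": 0,"ay": 0,"az": 3.31},{"tx": 0.0201,"ty": 0.0252,"tz": -0.0121,"ax": 0,"ay": 0,"az": 3.31},{"tx": 0.0201,"ty": 0.0252,"tz": -0.0121,"ax": 0,"ay": 0,"az": 3.31},{"tx": 0.0201,"ty": 0.0252,"tz": -0.0121,"ax": 0,"ay": 0,"az": 3.31},{"tx": 0.0201,"ty": 0.0252,"tz": -0.0121,"ax": 0,"ay": 0,"az": 3.31},{"tx": 0.0201,"ty": 0.0252,"tz": -0.0121,"ax": 0,"ay": 0,"az": 3.31},{"tx": 0.0201,"ty": 0.0252,"tz": -0.0121,"ax": 0,"ay": 0,"az": 3.31},{"tx": 0,"ty": 0,"tz": 0,"ax": 0,"ay": 0,"az": 0},{"tx": 0,"ty": 0,"tz": 0,"ax": 0,"ay": 0,"az": 0}]' --claw 100 --force 40

```text
clock: 1.3
tool_pos: [0.425, -0.3569, 0.1097]
ee_rot: [[0.802, -0.597, -0.001], [-0.597, -0.802, 0.001], [-0.001, -0.0, -1.0]]
wrist_force: [-0.7, -0.8, -0.5]
opening: 0.0852
```

Run:
```python
from bench import r, optics
from h import *
s=r.read_state(); print(s["clock"],np.round(s["tool_pos"],4),np.round(s["ee_rot"],3).tolist(),np.degrees(np.arctan2(s["ee_rot"][1][0],s["ee_rot"][0][0])))
f=optics.grab_frame("wrist"); im=f["color"][:,:,::-1].copy()
p=(.4638,-.3054,.9285)
for P in [(-.074,.012,.07),(-.074,-.012,.07),(-.058,.012,.07),(-.058,-.012,.07),(-.044,.04,.046),(-.044,-.04,.046),(.044,.04,.046),(.044,-.04,.046)]:
    u=proj(f,place(p,P))[0]; cv2.circle(im,tuple(int(round(v)) for v in u),3,(0,0,255),1)
cv2.imwrite("pics/c2.png",im)
```

```text
1.3 [ 0.425  -0.3569  0.1097] [[0.802, -0.597, -0.001], [-0.597, -0.802, 0.001], [-0.001, -0.0, -1.0]] -36.64094944196842
```

View pics/c2.png

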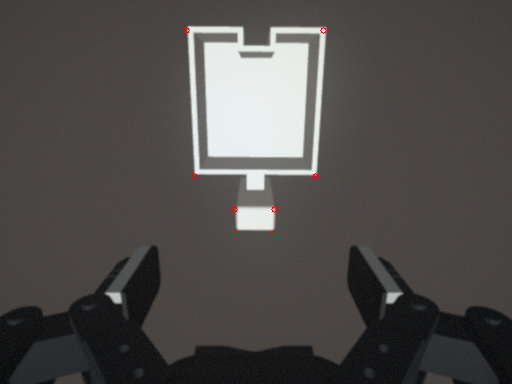

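The projected tray corners (rim at px (187,30) and (323,30), tab around (255,220)) match the picture to 1–3 px. Descending and gripping.

Request:
carry_out --targets '[{"tx": 0,"ty": 0,"tz": -0.02,"ax": 0,"ay": 0,"az": -0.15},{"tx": 0,"ty": -0.0005,"tz": -0.02,"ax": 0,"ay": 0,"az": 0},{"tx": 0,"ty": 0,"tz": -0.02,"ax": 0,"ay": 0,"az": 0},{"tx": 0,"ty": 0,"tz": -0.0137,"ax": 0,"ay": 0,"az": 0},{"tx": 0,"ty": 0,"tz": 0,"ax": 0,"ay": 0,"az": 0},{"tx": 0,"ty": 0,"tz": 0,"ax": 0,"ay": 0,"az": 0}]'

```text
clock: 1.85
tool_pos: [0.4237, -0.3597, 0.0367]
ee_rot: [[0.798, -0.602, -0.0], [-0.602, -0.798, 0.0], [-0.001, 0.0, -1.0]]
wrist_force: [-0.5, -0.3, 0.7]
opening: 0.0853
```

Request:
carry_out --targets '[{"tx": 0,"ty": 0,"tz": 0,"ax": 0,"ay": 0,"az": 0},{"tx": 0,"ty": 0,"tz": 0,"ax": 0,"ay": 0,"az": 0},{"tx": 0,"ty": 0,"tz": 0,"ax": 0,"ay": 0,"az": 0},{"tx": 0,"ty": 0,"tz": 0,"ax": 0,"ay": 0,"az": 0},{"tx": 0,"ty": 0,"tz": 0,"ax": 0,"ay": 0,"az": 0},{"tx": 0,"ty": 0,"tz": 0,"ax": 0,"ay": 0,"az": 0},{"tx": 0,"ty": 0,"tz": 0,"ax": 0,"ay": 0,"az": 0},{"tx": 0,"ty": 0,"tz": 0,"ax": 0,"ay": 0,"az": 0},{"tx": 0,"ty": 0,"tz": 0,"ax": 0,"ay": 0,"az": 0},{"tx": 0,"ty": 0,"tz": 0,"ax": 0,"ay": 0,"az": 0}]' --claw 0 --force 40

```text
clock: 2.68
tool_pos: [0.4246, -0.3591, 0.0372]
ee_rot: [[0.799, -0.601, 0.001], [-0.601, -0.799, -0.001], [0.001, 0.0, -1.0]]
wrist_force: [-1.2, 0.3, 7.7]
opening: 0.0232
```

Run:
```python
from bench import r, optics
from h import *
s=r.read_state(); print(s["clock"],np.round(s["tool_pos"],4),s["opening"],np.degrees(np.arctan2(s["ee_rot"][1][0],s["ee_rot"][0][0])))
f=optics.grab_frame("wrist"); im=f["color"][:,:,::-1].copy()
cv2.imwrite("pics/c3.png",im)
```

```text
2.6833 [ 0.4246 -0.3591  0.0372] 0.023217165086480886 -36.939619101986366
```

View pics/c3.png

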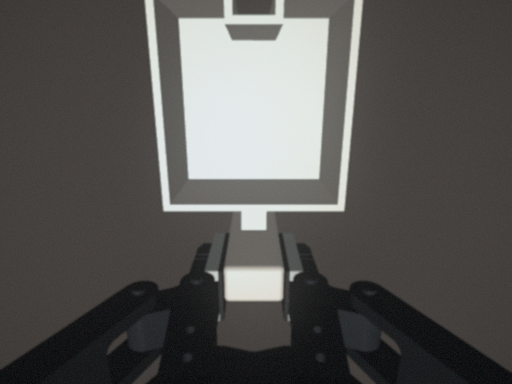

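The tab is gripped with an opening of 23.2 mm. Lifting and carrying it above the nest.

Request:
carry_out --targets '[{"tx": 0,"ty": 0,"tz": 0.015,"ax": 0,"ay": 0,"az": 0},{"tx": 0,"ty": 0,"tz": 0.03,"ax": 0,"ay": 0,"az": 0},{"tx": 0,"ty": 0,"tz": 0.03,"ax": 0,"ay": 0,"az": 0},{"tx": 0,"ty": 0,"tz": 0.03,"ax": 0,"ay": 0,"az": 0},{"tx": 0,"ty": 0,"tz": 0.03,"ax": 0,"ay": 0,"az": 0},{"tx": 0,"ty": 0,"tz": 0.03,"ax": 0,"ay": 0,"az": 0},{"tx": 0,"ty": 0,"tz": 0,"ax": 0,"ay": 0,"az": 0}]'

```text
clock: 3.32
tool_pos: [0.4264, -0.3607, 0.2071]
ee_rot: [[0.799, -0.601, 0.006], [-0.601, -0.799, -0.005], [0.008, 0.001, -1.0]]
wrist_force: [2.1, -2.3, 0.4]
opening: 0.0234
```

Request:
carry_out --targets '[{"tx": 0.0005,"ty": 0.015,"tz": 0,"ax": 0,"ay": 0,"az": -1},{"tx": 0.0009,"ty": 0.0317,"tz": 0,"ax": 0,"ay": 0,"az": -3.2},{"tx": 0.0009,"ty": 0.0317,"tz": 0,"ax": 0,"ay": 0,"az": -3.2},{"tx": 0.0009,"ty": 0.0317,"tz": 0,"ax": 0,"ay": 0,"az": -3.2},{"tx": 0.0009,"ty": 0.0317,"tz": 0,"ax": 0,"ay": 0,"az": -3.2},{"tx": 0.0009,"ty": 0.0317,"tz": 0,"ax": 0,"ay": 0,"az": -3.2},{"tx": 0.0009,"ty": 0.0317,"tz": 0,"ax": 0,"ay": 0,"az": -3.2},{"tx": 0.0009,"ty": 0.0317,"tz": 0,"ax": 0,"ay": 0,"az": -3.2},{"tx": 0.0009,"ty": 0.0317,"tz": 0,"ax": 0,"ay": 0,"az": -3.2},{"tx": 0.0009,"ty": 0.0317,"tz": 0,"ax": 0,"ay": 0,"az": -3.2},{"tx": 0.0009,"ty": 0.0317,"tz": 0,"ax": 0,"ay": 0,"az": -3.2},{"tx": 0.0009,"ty": 0.0317,"tz": 0,"ax": 0,"ay": 0,"az": -3.2},{"tx": 0.0009,"ty": 0.0317,"tz": 0,"ax": 0,"ay": 0,"az": -3.2},{"tx": 0.0009,"ty": 0.0317,"tz": 0,"ax": 0,"ay": 0,"az": -3.2},{"tx": 0.0009,"ty": 0.0317,"tz": 0,"ax": 0,"ay": 0,"az": -3.2},{"tx": 0.0008,"ty": 0.0162,"tz": 0,"ax": 0,"ay": 0,"az": -1.35},{"tx": 0,"ty": 0,"tz": 0,"ax": 0,"ay": 0,"az": 0},{"tx": 0,"ty": 0,"tz": 0,"ax": 0,"ay": 0,"az": 0},{"tx": 0,"ty": 0,"tz": 0,"ax": 0,"ay": 0,"az": 0},{"tx": 0,"ty": 0,"tz": 0,"ax": 0,"ay": 0,"az": 0}]'

```text
clock: 4.98
tool_pos: [0.4381, 0.1153, 0.2015]
ee_rot: [[0.102, -0.995, -0.0], [-0.995, -0.102, -0.0], [0.0, 0.0, -1.0]]
wrist_force: [0.2, -0.1, -1.1]
opening: 0.0232
```

Run:
```python
from bench import r, optics
from h import *
s=r.read_state(); print(s["clock"],np.round(s["tool_pos"],4),s["opening"],np.round(s["ee_rot"],3).tolist(),np.degrees(np.arctan2(s["ee_rot"][1][0],s["ee_rot"][0][0])))
for n in ["wrist","scene","top"]:
    f=optics.grab_frame(n); im=f["color"][:,:,::-1].copy(); 
    if n=="scene": im=cv2.resize(im[130:340,200:380],None,fx=3.5,fy=2.8*1.25,interpolation=cv2.INTER_CUBIC)[:,:800]; im=im[:600] if False else cv2.resize(im,(500,583))
    if n=="top": im=cv2.resize(im[140:250,115:265],None,fx=5,fy=5,interpolation=cv2.INTER_CUBIC)
    cv2.imwrite(f"pics/d_{n}.png",im)
```

```text
4.9833 [0.4381 0.1153 0.2015] 0.02320790876370887 [[0.102, -0.995, -0.0], [-0.995, -0.102, -0.0], [0.0, 0.0, -1.0]] -84.11964330012457
```

View pics/d_wrist.png

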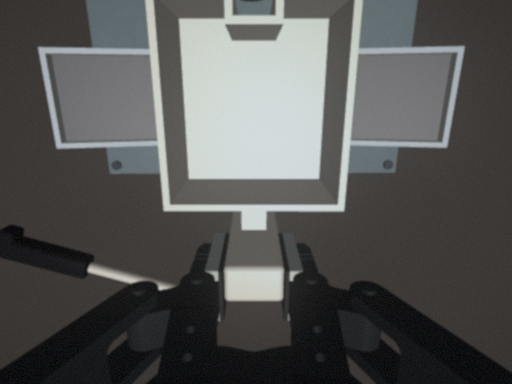

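View pics/d_scene.png

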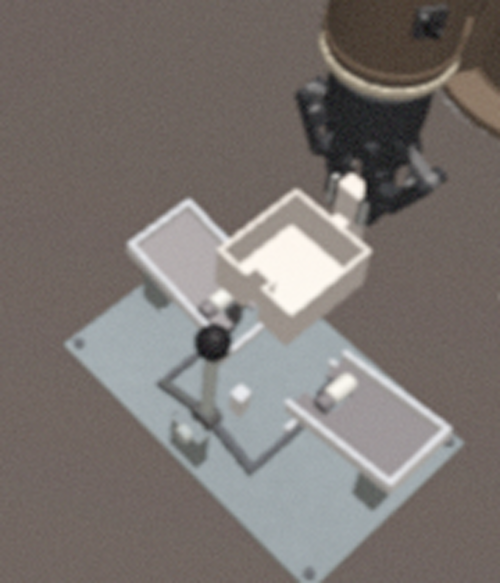

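View pics/d_top.png

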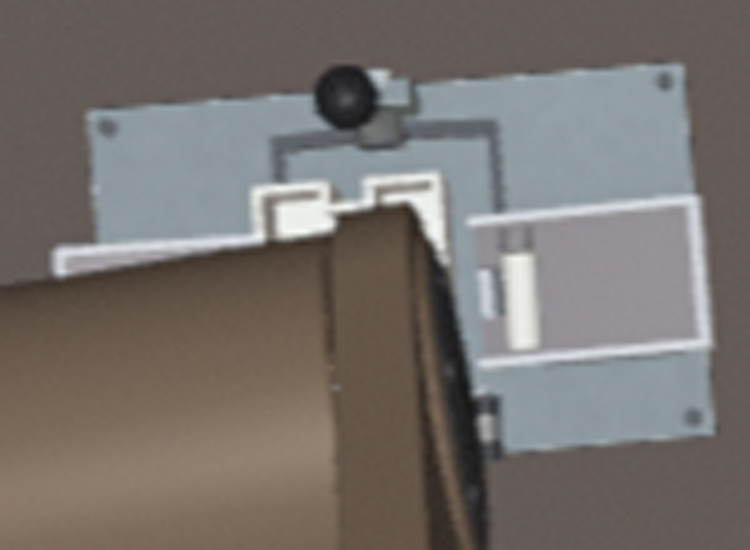

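The tray sits level over the nest, with its notch facing the key and lever. I'll refine the relative alignment from the wrist view.

Run:
```python
import cv2,numpy as np
a=cv2.imread("pics/d_wrist.png")
z=lambda x,y,w,h,s=6: cv2.resize(a[y:y+h,x:x+w],None,fx=s,fy=s,interpolation=cv2.INTER_CUBIC)
cv2.imwrite("pics/e1.png",np.vstack([np.hstack([z(35,135,65,45),z(95,135,65,45)]),np.hstack([z(350,135,65,45),z(410,135,65,45)])]))
cv2.imwrite("pics/e2.png",np.vstack([np.hstack([z(140,0,65,30),z(310,0,65,30)]),np.hstack([z(150,190,65,35),z(305,190,65,35)])]))
```

```text
(no output)
```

View pics/e1.png

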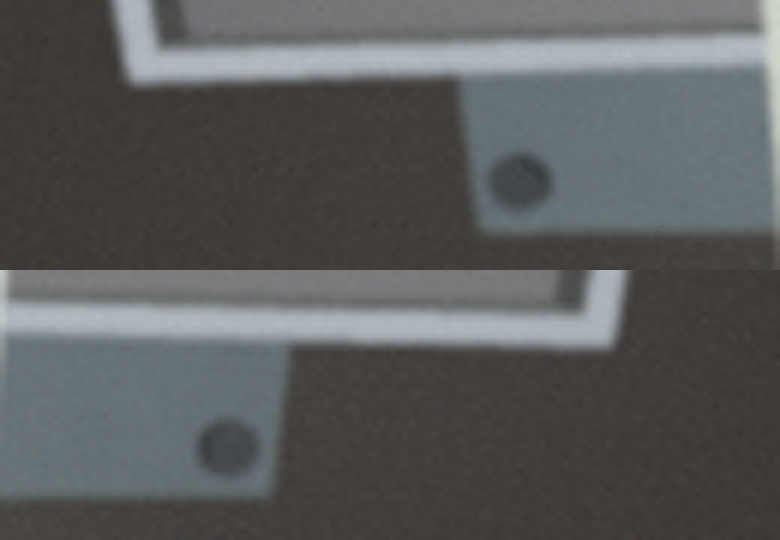

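View pics/e2.png

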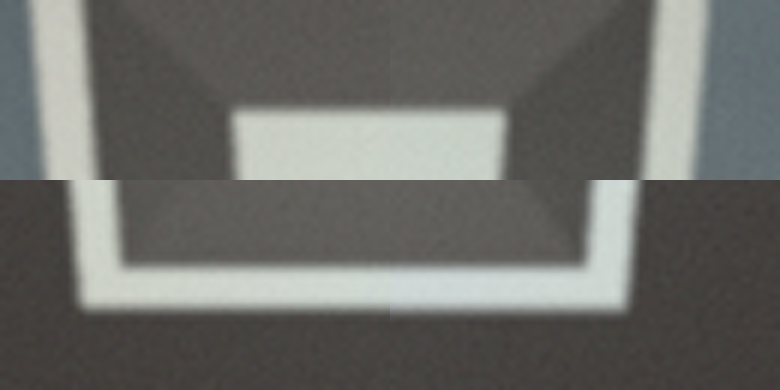

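Run:
```python
from h import *
from bench import optics
f=optics.grab_frame("wrist")
h=-.4
a=-.0808;y=.155
# dispenser from wrist base corners (x offset .0172 known from top)
for b,n in [([(f,(a,y,.006),(109.6,173.3)),(f,(a,-y,.006),(395.1,172.3))],"d"),]:
    q=least_squares(lambda p:np.concatenate([proj(ff,place(p,P))[0]-u for ff,P,u in b]),[.504,.123,.1])
    print(n,np.round(q.x,4),np.degrees(q.x[2]),np.round(q.fun,2))
for lz in (.091,.101,.096):
    b=[(f,(-.043,y,lz),(56.3,148.8)),(f,(-.043,-y,lz),(446.8,147.9))]
    q=least_squares(lambda p:np.concatenate([proj(ff,place(p,P))[0]-u for ff,P,u in b]),[.504,.123,.1])
    print("lane43",lz,np.round(q.x,4),np.degrees(q.x[2]),np.round(q.fun,2))
X,Y=.044,.04
b=[(-X,Y,163.3,210.9),(-X,-Y,344.3,211.3)]
# side edges: points at row 0 on edges, use x residual along edge via extra unknown -> skip; fit with z free
def rz(p): return np.concatenate([proj(f,place(p[:3],(u[0],u[1],p[3])))[0]-u[2:] for u in b])
q=least_squares(rz,[.504,.123,.1,.21]); print("tray",np.round(q.x,4),np.degrees(q.x[2]),np.round(q.fun,2))
```

```text
d [0.5072 0.1242 0.1052] 6.028836736739905 [-0.68  0.09  0.67  0.09]
lane43 0.091 [0.5112 0.1247 0.104 ] 5.956491814431737 [-0.75  0.14  0.75  0.13]
lane43 0.101 [0.5118 0.1247 0.104 ] 5.960828038545937 [-8.53  1.64  8.53  1.57]
lane43 0.096 [0.5115 0.1247 0.104 ] 5.958603107425493 [-4.57  0.86  4.57  0.82]
tray [0.5059 0.1223 0.0992 0.2109] 5.68354197744792 [ 0. -0.  0.  0.]
```

Combining the top and wrist fits, the tray needs about +0.5 mm in x, +1.2 mm in y and +0.3° of turn. I'll go down to just above the lane lips and check there.

Request:
carry_out --targets '[{"tx": 0.0005,"ty": 0.0012,"tz": -0.01,"ax": 0,"ay": 0,"az": 0.3},{"tx": 0,"ty": 0,"tz": -0.025,"ax": 0,"ay": 0,"az": 0},{"tx": 0,"ty": 0,"tz": -0.025,"ax": 0,"ay": 0,"az": 0},{"tx": 0,"ty": 0,"tz": -0.025,"ax": 0,"ay": 0,"az": 0},{"tx": 0,"ty": 0,"tz": -0.015,"ax": 0,"ay": 0,"az": 0},{"tx": 0,"ty": 0,"tz": 0,"ax": 0,"ay": 0,"az": 0},{"tx": 0,"ty": 0,"tz": 0,"ax": 0,"ay": 0,"az": 0},{"tx": 0,"ty": 0,"tz": 0,"ax": 0,"ay": 0,"az": 0}]'

```text
clock: 5.85
tool_pos: [0.4394, 0.1172, 0.1024]
ee_rot: [[0.108, -0.994, 0.001], [-0.994, -0.108, 0.0], [-0.0, -0.001, -1.0]]
wrist_force: [0.8, -0.1, -0.9]
opening: 0.0232
```

Run:
```python
from bench import r, optics
from h import *
s=r.read_state(); print(s["clock"],np.round(s["tool_pos"],4),s["opening"],np.degrees(np.arctan2(s["ee_rot"][1][0],s["ee_rot"][0][0])))
for n in ["wrist","scene","top"]:
    f=optics.grab_frame(n); im=f["color"][:,:,::-1].copy(); 
    cv2.imwrite(f"pics/f_{n}.png",im)
    if n=="scene": cv2.imwrite("pics/f_scenez.png",cv2.resize(im[200:300,230:345],None,fx=6,fy=6,interpolation=cv2.INTER_CUBIC))
```

```text
5.85 [0.4394 0.1172 0.1024] 0.023164706597729876 -83.81585561944449
```

View pics/f_wrist.png

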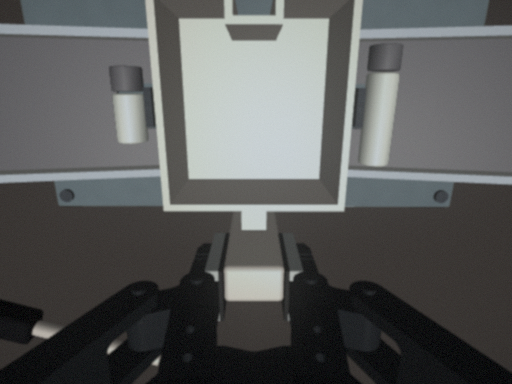

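View pics/f_scenez.png

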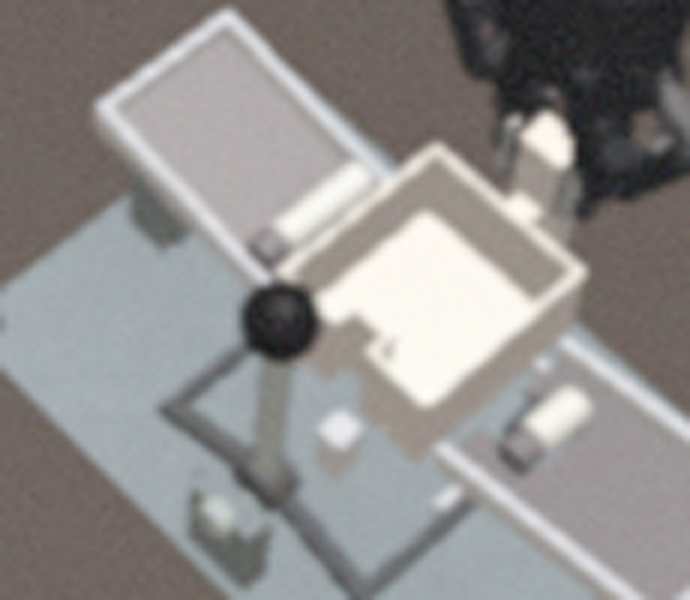

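Run:
```python
import cv2,numpy as np
a=cv2.imread("pics/f_wrist.png")
z=lambda x,y,w,h,s=6: cv2.resize(a[y:y+h,x:x+w],None,fx=s,fy=s,interpolation=cv2.INTER_CUBIC)
cv2.imwrite("pics/g1.png",np.vstack([np.hstack([z(45,165,60,50),z(410,165,60,50)]),np.hstack([z(140,190,60,30),z(315,190,60,30)])]))
b=cv2.imread("pics/f_top.png"); cv2.imwrite("pics/g2.png",cv2.resize(b[145:245,120:265],None,fx=5.5,fy=5.5,interpolation=cv2.INTER_CUBIC))
```

```text
(no output)
```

View pics/g1.png

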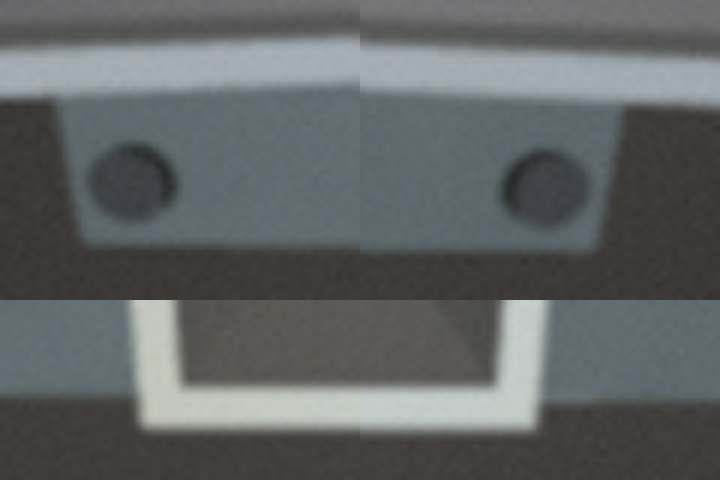

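View pics/g2.png

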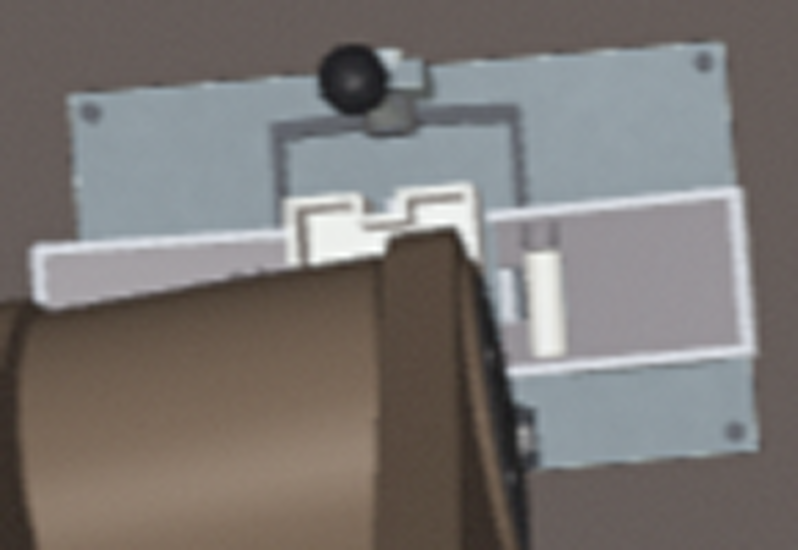

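Run:
```python
from h import *
from bench import optics
f=optics.grab_frame("wrist"); ft=optics.grab_frame("top"); fs=optics.grab_frame("scene")
a=-.0808;y=.155
b=[(f,(a,y,.006),(58.4,205.4)),(f,(a,-y,.006),(449.1,206.3))]
q=least_squares(lambda p:np.concatenate([proj(ff,place(p,P))[0]-u for ff,P,u in b]),[.504,.123,.1])
print(np.round(q.x,4),np.degrees(q.x[2]),np.round(q.fun,2))
X,Y=.044,.04
b=[(-X,Y,162.9,211.3),(-X,-Y,344.6,211.3)]
q=least_squares(lambda p:np.concatenate([proj(f,place(p[:3],(u[0],u[1],p[3])))[0]-u[2:] for u in b]),[.504,.123,.1,.11]); print("tray wrist",np.round(q.x,4),np.degrees(q.x[2]),np.round(q.fun,2))
T=lambda *c: un(c,5.5,(120,145));S=lambda *c: un(c,6,(230,200))
zz=q.x[3]
L=[(ft,(X,Y),T(285,200)),(ft,(X,-Y),T(476,182)),
(fs,(-X,Y),S(588,270)),(fs,(-X,-Y),S(437,143)),(fs,(X,Y),S(432,408))]
for z in (zz,zz-.003,zz+.003):
    q=least_squares(lambda p:np.concatenate([proj(ff,place(p,P+(z,)))[0]-u for ff,P,u in L]),[.504,.123,.1],loss='soft_l1'); print("tray top/scene",z,np.round(q.x,4),np.degrees(q.x[2]),np.round(q.fun,2))
```

```text
[0.5073 0.1245 0.1054] 6.0391780381019835 [-1.05  0.2   1.05  0.2 ]
tray wrist [0.5072 0.1249 0.1079 0.1125] 6.17977104293004 [-0.  0.  0.  0.]
tray top/scene 0.11252423700539123 [0.5057 0.1249 0.103 ] 5.899253804055813 [-0.51 -0.5  -1.35 -0.01 -0.08 -0.31  0.29 -0.59 -0.7  -0.76]
tray top/scene 0.10952423700539123 [0.5052 0.1243 0.1093] 6.260107215247929 [-0.18 -0.03 -1.14  0.27 -0.25 -0.06  0.05 -0.17 -0.61 -0.4 ]
tray top/scene 0.11552423700539123 [0.5063 0.1254 0.0956] 5.477498960868891 [-0.79 -1.   -1.52 -0.26  0.07 -0.56  0.54 -1.03 -0.83 -1.14]
```

Request:
carry_out --targets '[{"tx": -0.0005,"ty": -0.0007,"tz": -0.005,"ax": 0,"ay": 0,"az": -0.1},{"tx": 0,"ty": 0,"tz": -0.008,"ax": 0,"ay": 0,"az": 0},{"tx": 0,"ty": 0,"tz": -0.008,"ax": 0,"ay": 0,"az": 0},{"tx": 0,"ty": 0,"tz": -0.007,"ax": 0,"ay": 0,"az": 0},{"tx": 0,"ty": 0,"tz": -0.007,"ax": 0,"ay": 0,"az": 0},{"tx": 0,"ty": 0,"tz": -0.006,"ax": 0,"ay": 0,"az": 0},{"tx": 0,"ty": 0,"tz": 0,"ax": 0,"ay": 0,"az": 0},{"tx": 0,"ty": 0,"tz": 0,"ax": 0,"ay": 0,"az": 0}]'

```text
clock: 6.82
tool_pos: [0.4379, 0.1165, 0.0601]
ee_rot: [[0.106, -0.994, -0.001], [-0.994, -0.106, -0.0], [0.0, 0.001, -1.0]]
wrist_force: [0.0, 0.3, -0.4]
opening: 0.0237
```

Run:
```python
from bench import r, optics
from h import *
s=r.read_state(); print(s["clock"],np.round(s["tool_pos"],4),np.round(s["wrist_force"],1),np.degrees(np.arctan2(s["ee_rot"][1][0],s["ee_rot"][0][0])))
ims=[]
for n,c in [("scene",(245,205,85,85)),("wrist",(130,0,250,250))]:
    f=optics.grab_frame(n); im=f["color"][:,:,::-1]; x,y,w,h=c
    cv2.imwrite(f"pics/i_{n}.png",cv2.resize(im[y:y+h,x:x+w],(560,560),interpolation=cv2.INTER_CUBIC))
```

```text
6.8167 [0.4379 0.1165 0.0601] [ 0.   0.3 -0.4] -83.90471582235575
```

View pics/i_scene.png

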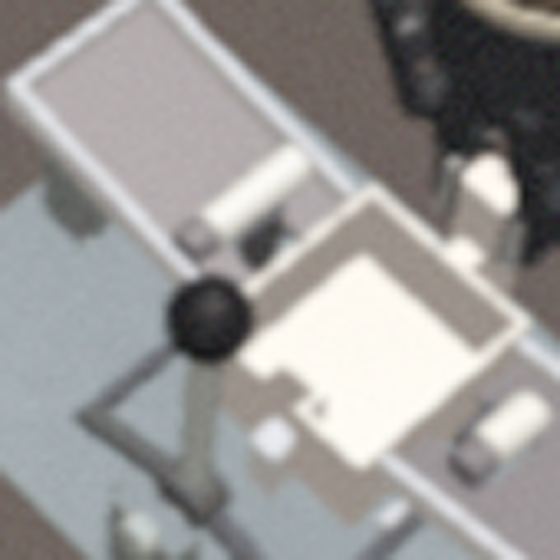

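View pics/i_wrist.png

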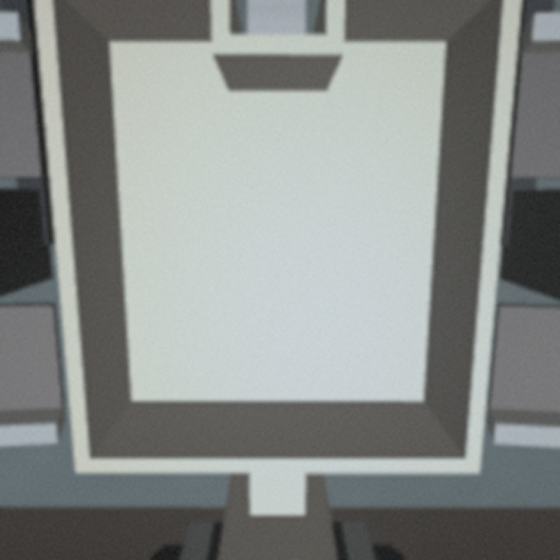

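The key (px 245–311) is centred in the notch (px 231–325), with no contact force. Lowering it fully.

Request:
carry_out --targets '[{"tx": 0,"ty": 0,"tz": -0.003,"ax": 0,"ay": 0,"az": 0},{"tx": 0,"ty": 0,"tz": -0.003,"ax": 0,"ay": 0,"az": 0},{"tx": 0,"ty": 0,"tz": -0.003,"ax": 0,"ay": 0,"az": 0},{"tx": 0,"ty": 0,"tz": -0.002,"ax": 0,"ay": 0,"az": 0},{"tx": 0,"ty": 0,"tz": 0,"ax": 0,"ay": 0,"az": 0},{"tx": 0,"ty": 0,"tz": 0,"ax": 0,"ay": 0,"az": 0}]'

```text
clock: 7.42
tool_pos: [0.4382, 0.1166, 0.0494]
ee_rot: [[0.106, -0.994, -0.0], [-0.994, -0.106, -0.0], [0.0, 0.0, -1.0]]
wrist_force: [0.2, -0.7, -1.6]
opening: 0.0234
```

Request:
carry_out --targets '[{"tx": 0,"ty": 0,"tz": -0.002,"ax": 0,"ay": 0,"az": 0},{"tx": 0,"ty": 0,"tz": -0.002,"ax": 0,"ay": 0,"az": 0},{"tx": 0,"ty": 0,"tz": -0.002,"ax": 0,"ay": 0,"az": 0},{"tx": 0,"ty": 0,"tz": 0,"ax": 0,"ay": 0,"az": 0},{"tx": 0,"ty": 0,"tz": 0,"ax": 0,"ay": 0,"az": 0}]'

```text
clock: 7.83
tool_pos: [0.4382, 0.1166, 0.0434]
ee_rot: [[0.106, -0.994, -0.0], [-0.994, -0.106, -0.0], [0.0, 0.0, -1.0]]
wrist_force: [-0.2, -0.1, -1.3]
opening: 0.0232
```

Request:
carry_out --targets '[{"tx": 0,"ty": 0,"tz": -0.001,"ax": 0,"ay": 0,"az": 0},{"tx": 0,"ty": 0,"tz": -0.0005,"ax": 0,"ay": 0,"az": 0},{"tx": 0,"ty": 0,"tz": 0,"ax": 0,"ay": 0,"az": 0},{"tx": 0,"ty": 0,"tz": 0,"ax": 0,"ay": 0,"az": 0},{"tx": 0,"ty": 0,"tz": 0,"ax": 0,"ay": 0,"az": 0}]'

```text
clock: 8.25
tool_pos: [0.4383, 0.1166, 0.0431]
ee_rot: [[0.106, -0.994, 0.001], [-0.994, -0.106, 0.0], [-0.0, -0.001, -1.0]]
wrist_force: [-7.2, -1.4, 31.9]
opening: 0.0238
```

Run:
```python
from bench import r, optics
from h import *
s=r.read_state(); print(s["clock"],np.round(s["tool_pos"],4),np.round(s["wrist_force"],1))
f=optics.grab_frame("wrist"); cv2.imwrite("pics/j.png",f["color"][:,:,::-1])
```

```text
8.25 [0.4383 0.1166 0.0431] [-7.2 -1.4 31.9]
```

View pics/j.png

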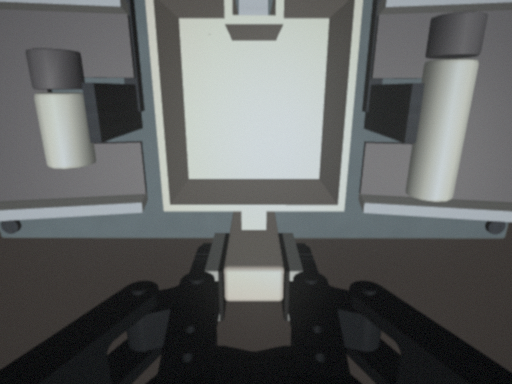

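The tray has landed: 32 N at z = 0.043, the height expected for the base plate. I'll unload it, release and retreat.

Request:
carry_out --targets '[{"tx": 0,"ty": 0,"tz": 0.0012,"ax": 0,"ay": 0,"az": 0},{"tx": 0,"ty": 0,"tz": 0,"ax": 0,"ay": 0,"az": 0},{"tx": 0,"ty": 0,"tz": 0,"ax": 0,"ay": 0,"az": 0}]'

```text
clock: 8.55
tool_pos: [0.4383, 0.1166, 0.0433]
ee_rot: [[0.106, -0.994, 0.0], [-0.994, -0.106, 0.0], [-0.0, -0.0, -1.0]]
wrist_force: [-0.0, -0.3, -1.7]
opening: 0.0236
```

Request:
carry_out --targets '[{"tx": 0,"ty": 0,"tz": 0,"ax": 0,"ay": 0,"az": 0},{"tx": 0,"ty": 0,"tz": 0,"ax": 0,"ay": 0,"az": 0},{"tx": 0,"ty": 0,"tz": 0,"ax": 0,"ay": 0,"az": 0},{"tx": 0,"ty": 0,"tz": 0,"ax": 0,"ay": 0,"az": 0},{"tx": 0,"ty": 0,"tz": 0,"ax": 0,"ay": 0,"az": 0},{"tx": 0,"ty": 0,"tz": 0.01,"ax": 0,"ay": 0,"az": 0},{"tx": 0,"ty": 0,"tz": 0.02,"ax": 0,"ay": 0,"az": 0},{"tx": 0,"ty": 0,"tz": 0.03,"ax": 0,"ay": 0,"az": 0},{"tx": 0,"ty": 0,"tz": 0.035,"ax": 0,"ay": 0,"az": 0},{"tx": 0,"ty": 0,"tz": 0.035,"ax": 0,"ay": 0,"az": 0},{"tx": 0,"ty": 0,"tz": 0.035,"ax": 0,"ay": 0,"az": 0},{"tx": 0,"ty": 0,"tz": 0.015,"ax": 0,"ay": 0,"az": 0},{"tx": 0,"ty": 0,"tz": 0,"ax": 0,"ay": 0,"az": 0}]' --claw 80

```text
clock: 9.63
tool_pos: [0.4402, 0.117, 0.2269]
ee_rot: [[0.106, -0.994, 0.006], [-0.994, -0.106, 0.001], [-0.001, -0.006, -1.0]]
wrist_force: [0.7, 1.3, -0.5]
opening: 0.0683
```

Run:
```python
from bench import r, optics
from h import *
s=r.read_state(); print(s["clock"],np.round(s["tool_pos"],4),np.round(s["wrist_force"],1),s["opening"])
f=optics.grab_frame("wrist"); cv2.imwrite("pics/k1.png",f["color"][:,:,::-1])
f=optics.grab_frame("scene"); cv2.imwrite("pics/k2.png",cv2.resize(f["color"][195:315,215:355,::-1],None,fx=5,fy=5,interpolation=cv2.INTER_CUBIC))
```

```text
9.6333 [0.4402 0.117  0.2269] [ 0.7  1.3 -0.5] 0.06829517561472506
```

View pics/k1.png

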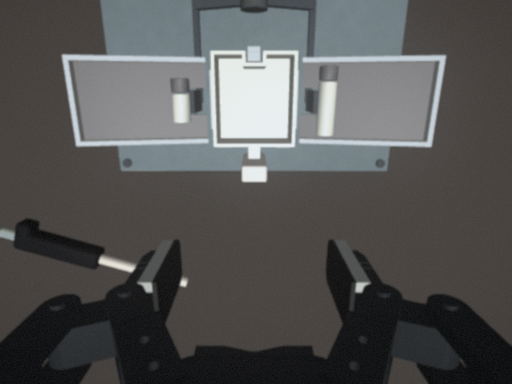

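View pics/k2.png

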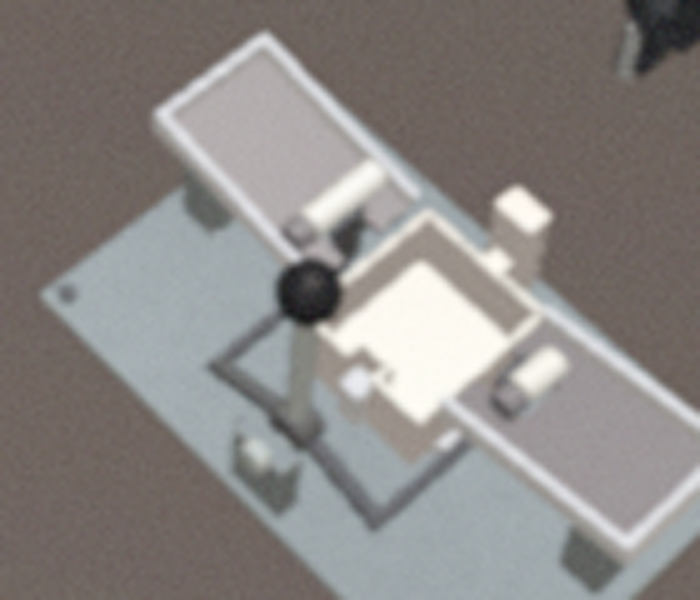

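The tray is fully down with the key in its notch (wrist px (254,53)); both tubes are still in place. Moving to straddle the knob.

Request:
carry_out --targets '[{"tx": 0.01,"ty": 0.0013,"tz": 0.004,"ax": 0,"ay": 0,"az": 0},{"tx": 0.025,"ty": 0.0025,"tz": 0,"ax": 0,"ay": 0,"az": 0},{"tx": 0.025,"ty": 0.0025,"tz": 0,"ax": 0,"ay": 0,"az": 0},{"tx": 0.025,"ty": 0.0025,"tz": 0,"ax": 0,"ay": 0,"az": 0},{"tx": 0.025,"ty": 0.0025,"tz": 0,"ax": 0,"ay": 0,"az": 0},{"tx": 0.025,"ty": 0.0025,"tz": 0,"ax": 0,"ay": 0,"az": 0},{"tx": 0.0165,"ty": 0.0018,"tz": 0,"ax": 0,"ay": 0,"az": 0},{"tx": 0,"ty": 0,"tz": 0,"ax": 0,"ay": 0,"az": 0},{"tx": 0,"ty": 0,"tz": 0,"ax": 0,"ay": 0,"az": 0},{"tx": 0,"ty": 0,"tz": 0,"ax": 0,"ay": 0,"az": 0}]'

```text
clock: 10.57
tool_pos: [0.589, 0.132, 0.2259]
ee_rot: [[0.106, -0.994, -0.003], [-0.994, -0.106, -0.0], [0.0, 0.003, -1.0]]
wrist_force: [-0.1, 0.3, -0.9]
opening: 0.0685
```

Run:
```python
from bench import r, optics
from h import *
s=r.read_state(); print(s["clock"],np.round(s["tool_pos"],4),np.round(s["wrist_force"],1),s["opening"])
f=optics.grab_frame("wrist"); cv2.imwrite("pics/l1.png",f["color"][:,:,::-1])
T=np.array(f["T"]); print(np.round(T[:3,3],4), proj(f,[(.5897,.1321,.17),(.5897+.001,.1321+.001,.17)]))
f=optics.grab_frame("scene"); cv2.imwrite("pics/l2.png",cv2.resize(f["color"][150:310,215:355,::-1],None,fx=3.7,fy=3.7,interpolation=cv2.INTER_CUBIC))
```

```text
10.5667 [0.589  0.132  0.2259] [-0.1  0.3 -0.9] 0.06845202875862576
[0.6646 0.1405 0.3683] [[253.92259639 207.95233862]
 [252.56708697 206.37938626]]
```

View pics/l1.png

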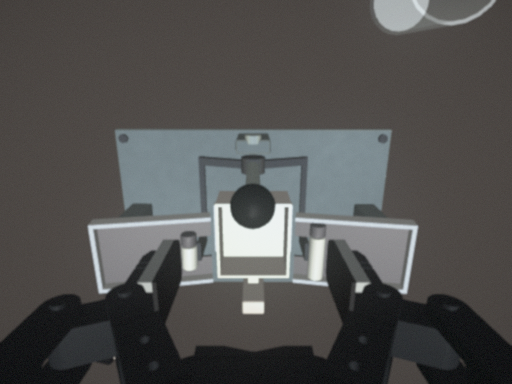

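View pics/l2.png

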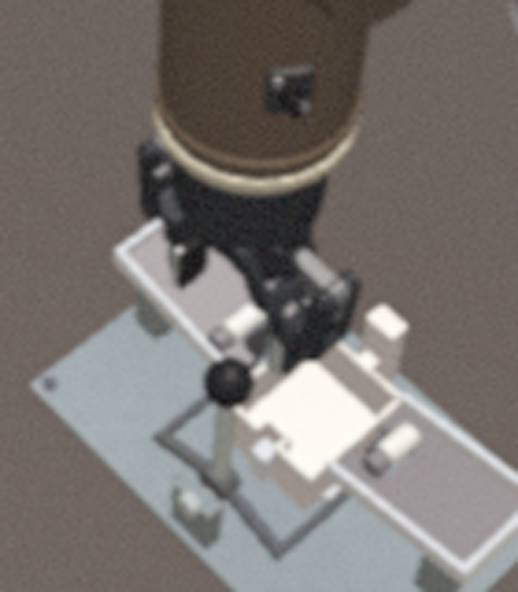

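The knob appears at px (253,206), within 2 px of the prediction. Descending to straddle it.

Request:
carry_out --targets '[{"tx": 0.001,"ty": 0,"tz": -0.012,"ax": 0,"ay": 0,"az": 0},{"tx": 0,"ty": 0,"tz": -0.02,"ax": 0,"ay": 0,"az": 0},{"tx": 0,"ty": 0,"tz": -0.02,"ax": 0,"ay": 0,"az": 0},{"tx": 0,"ty": 0,"tz": -0.02,"ax": 0,"ay": 0,"az": 0},{"tx": 0,"ty": 0,"tz": -0.013,"ax": 0,"ay": 0,"az": 0},{"tx": 0,"ty": 0,"tz": 0,"ax": 0,"ay": 0,"az": 0},{"tx": 0,"ty": 0,"tz": 0,"ax": 0,"ay": 0,"az": 0},{"tx": 0,"ty": 0,"tz": 0,"ax": 0,"ay": 0,"az": 0}]'

```text
clock: 11.33
tool_pos: [0.591, 0.1323, 0.1429]
ee_rot: [[0.106, -0.994, 0.001], [-0.994, -0.106, 0.0], [-0.0, -0.001, -1.0]]
wrist_force: [0.2, 0.4, 0.3]
opening: 0.068
```

Request:
carry_out --targets '[{"tx": 0.0011,"ty": -0.01,"tz": 0,"ax": 0,"ay": 0,"az": 0},{"tx": 0.0011,"ty": -0.01,"tz": 0,"ax": 0,"ay": 0,"az": 0},{"tx": 0.0011,"ty": -0.01,"tz": 0,"ax": 0,"ay": 0,"az": 0},{"tx": 0,"ty": 0,"tz": 0,"ax": 0,"ay": 0,"az": 0},{"tx": 0,"ty": 0,"tz": 0,"ax": 0,"ay": 0,"az": 0},{"tx": 0,"ty": 0,"tz": 0,"ax": 0,"ay": 0,"az": 0}]'

```text
clock: 11.83
tool_pos: [0.5943, 0.1019, 0.1425]
ee_rot: [[0.105, -0.994, 0.0], [-0.994, -0.105, 0.0], [-0.0, -0.0, -1.0]]
wrist_force: [-0.1, 0.8, 1.5]
opening: 0.0686
```

Run:
```python
from bench import r, optics
from h import *
s=r.read_state(); print(s["clock"],np.round(s["tool_pos"],4),np.round(s["wrist_force"],1),s["opening"])
f=optics.grab_frame("wrist"); cv2.imwrite("pics/m1.png",f["color"][:,:,::-1])
```

```text
11.8333 [0.5943 0.1019 0.1425] [-0.1  0.8  1.5] 0.06861546883929141
```

View pics/m1.png

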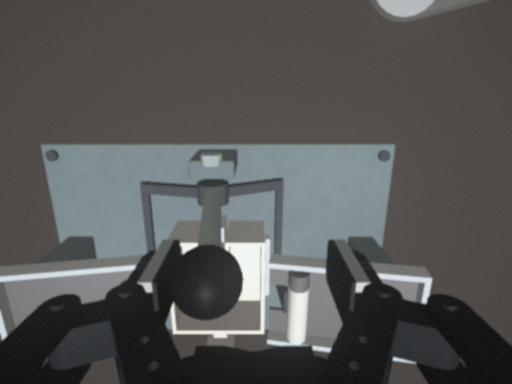

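The left finger (dispenser +y side) is pushing the knob as intended. Pushing on towards the stop.

Request:
carry_out --targets '[{"tx": 0.0011,"ty": -0.01,"tz": 0,"ax": 0,"ay": 0,"az": 0},{"tx": 0.0011,"ty": -0.01,"tz": 0,"ax": 0,"ay": 0,"az": 0},{"tx": 0.0011,"ty": -0.01,"tz": 0,"ax": 0,"ay": 0,"az": 0},{"tx": 0.0002,"ty": -0.002,"tz": 0,"ax": 0,"ay": 0,"az": 0},{"tx": 0,"ty": 0,"tz": 0,"ax": 0,"ay": 0,"az": 0},{"tx": 0,"ty": 0,"tz": 0,"ax": 0,"ay": 0,"az": 0},{"tx": 0,"ty": 0,"tz": 0,"ax": 0,"ay": 0,"az": 0}]'

```text
clock: 12.47
tool_pos: [0.5974, 0.0703, 0.1423]
ee_rot: [[0.106, -0.994, -0.0], [-0.994, -0.106, 0.0], [-0.0, 0.0, -1.0]]
wrist_force: [-1.9, 4.3, -0.4]
opening: 0.0684
```

Request:
carry_out --targets '[{"tx": 0.0002,"ty": -0.002,"tz": 0,"ax": 0,"ay": 0,"az": 0},{"tx": 0,"ty": 0,"tz": 0,"ax": 0,"ay": 0,"az": 0},{"tx": 0,"ty": 0,"tz": 0,"ax": 0,"ay": 0,"az": 0}]'

```text
clock: 12.72
tool_pos: [0.5976, 0.0686, 0.1422]
ee_rot: [[0.107, -0.994, -0.0], [-0.994, -0.107, 0.0], [-0.0, 0.0, -1.0]]
wrist_force: [-1.1, 3.9, -1.3]
opening: 0.0685
```

Request:
carry_out --targets '[{"tx": 0.0002,"ty": -0.002,"tz": 0,"ax": 0,"ay": 0,"az": 0},{"tx": 0,"ty": 0,"tz": 0,"ax": 0,"ay": 0,"az": 0},{"tx": 0,"ty": 0,"tz": 0,"ax": 0,"ay": 0,"az": 0}]'

```text
clock: 12.97
tool_pos: [0.5978, 0.067, 0.1422]
ee_rot: [[0.106, -0.994, -0.0], [-0.994, -0.106, 0.001], [-0.001, 0.0, -1.0]]
wrist_force: [-1.6, 8.1, -3.7]
opening: 0.0682
```

Request:
carry_out --targets '[{"tx": 0.0001,"ty": -0.001,"tz": 0,"ax": 0,"ay": 0,"az": 0},{"tx": 0,"ty": 0,"tz": 0,"ax": 0,"ay": 0,"az": 0},{"tx": 0,"ty": 0,"tz": 0,"ax": 0,"ay": 0,"az": 0}]'

```text
clock: 13.22
tool_pos: [0.5978, 0.0667, 0.1421]
ee_rot: [[0.106, -0.994, -0.0], [-0.994, -0.106, 0.002], [-0.002, 0.0, -1.0]]
wrist_force: [-1.9, 15.5, -4.2]
opening: 0.0683
```

The force jumped to 15 N, so the lever is at its stop. Holding for more than 2 s.

Request:
carry_out --targets '[{"tx": 0,"ty": 0,"tz": 0,"ax": 0,"ay": 0,"az": 0},{"tx": 0,"ty": 0,"tz": 0,"ax": 0,"ay": 0,"az": 0},{"tx": 0,"ty": 0,"tz": 0,"ax": 0,"ay": 0,"az": 0},{"tx": 0,"ty": 0,"tz": 0,"ax": 0,"ay": 0,"az": 0},{"tx": 0,"ty": 0,"tz": 0,"ax": 0,"ay": 0,"az": 0},{"tx": 0,"ty": 0,"tz": 0,"ax": 0,"ay": 0,"az": 0},{"tx": 0,"ty": 0,"tz": 0,"ax": 0,"ay": 0,"az": 0},{"tx": 0,"ty": 0,"tz": 0,"ax": 0,"ay": 0,"az": 0},{"tx": 0,"ty": 0,"tz": 0,"ax": 0,"ay": 0,"az": 0},{"tx": 0,"ty": 0,"tz": 0,"ax": 0,"ay": 0,"az": 0},{"tx": 0,"ty": 0,"tz": 0,"ax": 0,"ay": 0,"az": 0},{"tx": 0,"ty": 0,"tz": 0,"ax": 0,"ay": 0,"az": 0},{"tx": 0,"ty": 0,"tz": 0,"ax": 0,"ay": 0,"az": 0},{"tx": 0,"ty": 0,"tz": 0,"ax": 0,"ay": 0,"az": 0},{"tx": 0,"ty": 0,"tz": 0,"ax": 0,"ay": 0,"az": 0},{"tx": 0,"ty": 0,"tz": 0,"ax": 0,"ay": 0,"az": 0},{"tx": 0,"ty": 0,"tz": 0,"ax": 0,"ay": 0,"az": 0},{"tx": 0,"ty": 0,"tz": 0,"ax": 0,"ay": 0,"az": 0},{"tx": 0,"ty": 0,"tz": 0,"ax": 0,"ay": 0,"az": 0},{"tx": 0,"ty": 0,"tz": 0,"ax": 0,"ay": 0,"az": 0}]'

```text
clock: 14.88
tool_pos: [0.5978, 0.0668, 0.1421]
ee_rot: [[0.106, -0.994, -0.0], [-0.994, -0.106, 0.001], [-0.001, 0.0, -1.0]]
wrist_force: [-1.7, 14.6, -4.7]
opening: 0.0685
```

Request:
carry_out --targets '[{"tx": 0,"ty": 0,"tz": 0,"ax": 0,"ay": 0,"az": 0},{"tx": 0,"ty": 0,"tz": 0,"ax": 0,"ay": 0,"az": 0},{"tx": 0,"ty": 0,"tz": 0,"ax": 0,"ay": 0,"az": 0},{"tx": 0,"ty": 0,"tz": 0,"ax": 0,"ay": 0,"az": 0},{"tx": 0,"ty": 0,"tz": 0,"ax": 0,"ay": 0,"az": 0},{"tx": 0,"ty": 0,"tz": 0,"ax": 0,"ay": 0,"az": 0}]'

```text
clock: 15.38
tool_pos: [0.5978, 0.0668, 0.1421]
ee_rot: [[0.106, -0.994, -0.0], [-0.994, -0.106, 0.001], [-0.001, 0.0, -1.0]]
wrist_force: [-1.4, 15.7, -3.7]
opening: 0.0685
```

Run:
```python
from bench import r, optics
from h import *
s=r.read_state(); print(s["clock"],np.round(s["tool_pos"],4),np.round(s["wrist_force"],1),s["opening"])
f=optics.grab_frame("wrist"); cv2.imwrite("pics/n1.png",f["color"][:,:,::-1])
f=optics.grab_frame("scene"); cv2.imwrite("pics/n2.png",cv2.resize(f["color"][190:310,215:355,::-1],None,fx=4.5,fy=4.5,interpolation=cv2.INTER_CUBIC))
```

```text
15.3833 [0.5978 0.0668 0.1421] [-1.4 15.7 -3.7] 0.06845267264627157
```

View pics/n1.png

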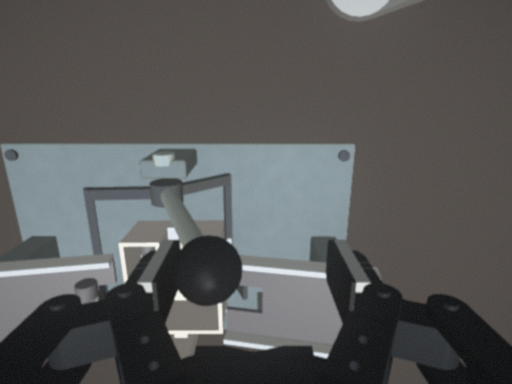

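View pics/n2.png

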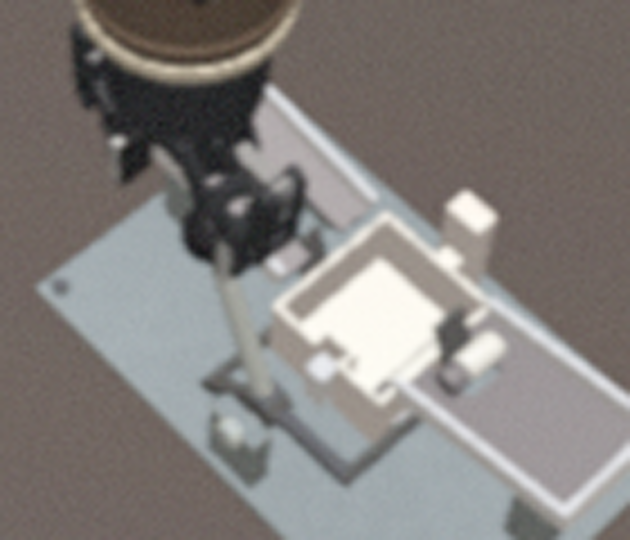

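The long tube has left its lane and seems to be in the tray against its +y wall. The short tube is held behind its raised tongue. Bringing the lever back under control.

Request:
carry_out --targets '[{"tx": -0.0003,"ty": 0.003,"tz": 0,"ax": 0,"ay": 0,"az": 0},{"tx": -0.0006,"ty": 0.006,"tz": 0,"ax": 0,"ay": 0,"az": 0},{"tx": -0.0006,"ty": 0.006,"tz": 0,"ax": 0,"ay": 0,"az": 0},{"tx": -0.0006,"ty": 0.006,"tz": 0,"ax": 0,"ay": 0,"az": 0},{"tx": -0.0006,"ty": 0.006,"tz": 0,"ax": 0,"ay": 0,"az": 0},{"tx": -0.0006,"ty": 0.006,"tz": 0,"ax": 0,"ay": 0,"az": 0},{"tx": -0.0006,"ty": 0.006,"tz": 0,"ax": 0,"ay": 0,"az": 0},{"tx": -0.0006,"ty": 0.006,"tz": 0,"ax": 0,"ay": 0,"az": 0},{"tx": -0.0006,"ty": 0.006,"tz": 0,"ax": 0,"ay": 0,"az": 0},{"tx": -0.0006,"ty": 0.006,"tz": 0,"ax": 0,"ay": 0,"az": 0},{"tx": -0.0009,"ty": 0.009,"tz": 0,"ax": 0,"ay": 0,"az": 0},{"tx": 0,"ty": 0,"tz": 0,"ax": 0,"ay": 0,"az": 0},{"tx": 0,"ty": 0,"tz": 0,"ax": 0,"ay": 0,"az": 0},{"tx": 0,"ty": 0,"tz": 0,"ax": 0,"ay": 0,"az": 0}]'

```text
clock: 16.65
tool_pos: [0.5915, 0.1312, 0.1423]
ee_rot: [[0.107, -0.994, -0.0], [-0.994, -0.107, -0.0], [0.0, 0.0, -1.0]]
wrist_force: [-0.0, -0.6, 0.4]
opening: 0.0683
```

Run:
```python
from bench import r, optics
from h import *
s=r.read_state(); print(s["clock"],np.round(s["tool_pos"],4),np.round(s["wrist_force"],1),s["opening"])
f=optics.grab_frame("wrist"); cv2.imwrite("pics/o1.png",f["color"][:,:,::-1])
```

```text
16.65 [0.5915 0.1312 0.1423] [-0.  -0.6  0.4] 0.0683030303614963
```

View pics/o1.png

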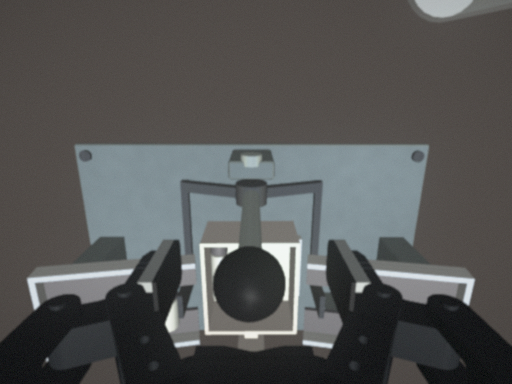

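The knob is free and centred between the fingers, and the tube shows in the tray at px (215,260). Lifting straight up and then backing away.

Request:
carry_out --targets '[{"tx": 0,"ty": 0.001,"tz": 0.01,"ax": 0,"ay": 0,"az": 0},{"tx": 0,"ty": 0,"tz": 0.025,"ax": 0,"ay": 0,"az": 0},{"tx": 0,"ty": 0,"tz": 0.03,"ax": 0,"ay": 0,"az": 0},{"tx": 0,"ty": 0,"tz": 0.03,"ax": 0,"ay": 0,"az": 0},{"tx": 0,"ty": 0,"tz": 0.03,"ax": 0,"ay": 0,"az": 0},{"tx": 0,"ty": -0.03,"tz": 0.01,"ax": 0,"ay": 0,"az": 0},{"tx": -0.01,"ty": -0.035,"tz": 0,"ax": 0,"ay": 0,"az": 0},{"tx": -0.01,"ty": -0.035,"tz": 0,"ax": 0,"ay": 0,"az": 0},{"tx": -0.01,"ty": -0.035,"tz": 0,"ax": 0,"ay": 0,"az": 0},{"tx": -0.01,"ty": -0.035,"tz": 0,"ax": 0,"ay": 0,"az": 0},{"tx": -0.01,"ty": -0.035,"tz": 0,"ax": 0,"ay": 0,"az": 0},{"tx": -0.01,"ty": -0.035,"tz": 0,"ax": 0,"ay": 0,"az": 0},{"tx": -0.01,"ty": -0.035,"tz": 0,"ax": 0,"ay": 0,"az": 0},{"tx": -0.01,"ty": -0.035,"tz": 0,"ax": 0,"ay": 0,"az": 0},{"tx": 0,"ty": 0,"tz": 0,"ax": 0,"ay": 0,"az": 0},{"tx": 0,"ty": 0,"tz": 0,"ax": 0,"ay": 0,"az": 0},{"tx": 0,"ty": 0,"tz": 0,"ax": 0,"ay": 0,"az": 0}]'

```text
clock: 18.12
tool_pos: [0.5114, -0.178, 0.2778]
ee_rot: [[0.105, -0.994, 0.0], [-0.994, -0.105, 0.0], [-0.0, -0.0, -1.0]]
wrist_force: [0.2, -0.0, -1.3]
opening: 0.0682
```

Run:
```python
from bench import r, optics
from h import *
s=r.read_state(); print(s["clock"],np.round(s["tool_pos"],4),np.round(s["wrist_force"],1))
f=optics.grab_frame("top"); a=f["color"][:,:,::-1]
cv2.imwrite("pics/p0.png",a);cv2.imwrite("pics/p1.png",cv2.resize(a[145:245,120:265],None,fx=5.5,fy=5.5,interpolation=cv2.INTER_CUBIC))
q=(.5042,.1230,.1055)
print("knob upright px (top,crop5.5):",(proj(f,place(q,(.086,0,.17)))[0]-[120,145]+.5)*5.5)
print("rim pred (top,crop):",((proj(f,place(q,[(.044,.04,.052),(.044,-.04,.052),(-.044,-.04,.052),(-.044,.04,.052)]))-[120,145]+.5)*5.5).round().tolist())
f=optics.grab_frame("scene"); cv2.imwrite("pics/p2.png",cv2.resize(f["color"][190:310,215:355,::-1],None,fx=4.5,fy=4.5,interpolation=cv2.INTER_CUBIC))
```

```text
18.1167 [ 0.5114 -0.178   0.2778] [ 0.2 -0.  -1.3]
knob upright px (top,crop5.5): [354.21236315  78.23077621]
rim pred (top,crop): [[309.0, 214.0], [485.0, 199.0], [501.0, 392.0], [323.0, 408.0]]
```

View pics/p1.png

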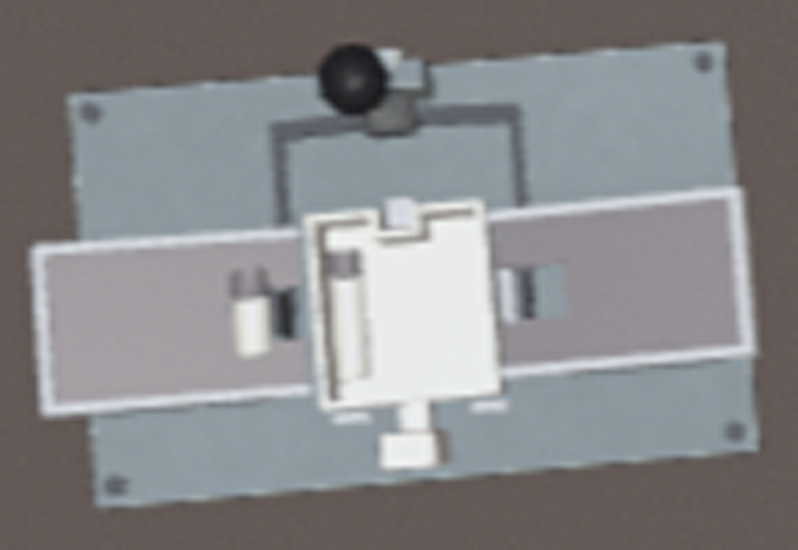

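View pics/p2.png

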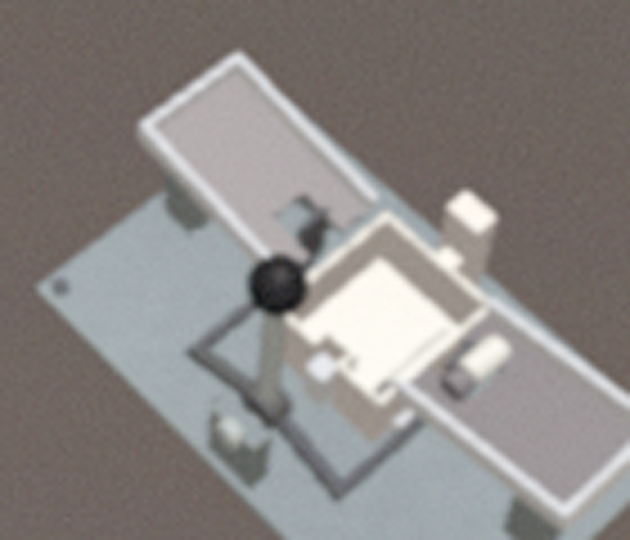

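View pics/p0.png

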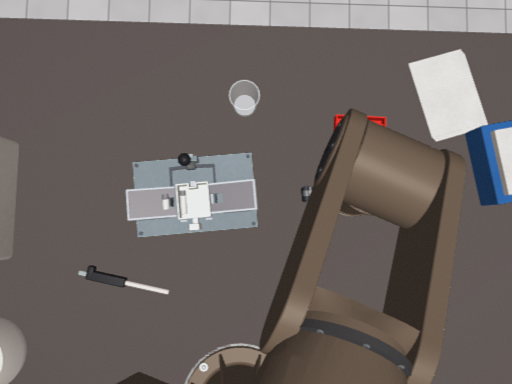

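The long tube lies in the tray (crop px (345,310)) and the short tube is still in its lane. The lever is upright, with the knob at (353,79) against (354,78) predicted. The tray is home to within a pixel, and the bystanders look unmoved. Handing in.

```bash
python3 -c "
from bench import job
print(job.close_job())"
```

```text
the job is handed in; nothing more can be done
None
```

The job is done and handed in at about 18 s on the robot's clock: the long tube is in the catch tray, and the short tube is still in its lane.

- **Tray:** I gripped it by its tab, turned it about −47° and lowered it into the nest with the key in its notch. The wrist force rose to 32 N at the height expected for the base plate, and I eased off before letting go.
- **Lever:** I pushed it to the −y stop, where the force rose from about 4 N to 15 N. I held it there for over 2 s, then followed the knob back to the middle and lifted away.
- **Last pictures:** the long tube lies inside the tray, and the short tube is behind its tongue. The tray is fully down, matching its home position to about a pixel, and the lever is upright, also within a pixel. The robot touches nothing. The beaker and pipette have not moved. In the last top view the arm hides most of the rack, but the arm never went near it.

Three things disagreed or failed along the way:
- My first move call was refused because its rows left out some keys; nothing moved.
- The wrist and top cameras disagreed by up to 3 mm on where the dispenser was. I settled the fit from the relative view of key and notch in the wrist camera.
- One base corner I had only read roughly was 5 px out in the first fit, which played it down as an outlier.

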